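# Run-test the re-greased brim turntable

### The job

The hat-brim turntable has just been re-greased and its bearing needs a run test. Push it round by its red knob to about one turn in five seconds, let go, and while it coasts by itself shadow the knob for a good seven seconds with the gripper centred over it and the fingertips a finger's width or two above its top, touching nothing (give it another push if it becomes sluggish, slower than about one turn in fifteen seconds). Then bring the turntable gently to rest, let go, and leave the other things on the bench alone.

Things in the scene. Friction and masses are not known exactly. Their poses are not given: they have to be found in the camera images.
- turntable: The turntable's blue cast foot, bolted to the bench: 105 mm radius, 40 mm high. Origin on the bench, on the vertical turning axis; z up. It carries the platter: an aluminium disc of 142 mm radius, cork top 61 mm above the bench, with a low wooden block at its centre, 50 mm radius, its top 114 mm above the bench. Place and yaw vary.
- platter (a joint): Angle of the platter about the vertical axis, rad, positive anticlockwise seen from above; turns without end either way. At 0 the knob lies towards the foot's own +x. Nominal mass 1.6 kg, inertia 0.015 kg m2 (both vary, 0.7 to 1.4 times); viscous friction 0.0007 N m s/rad, dry friction 0.0003 N m: from 1.2 rad/s it coasts for 20 to 40 s, halving its speed in about 7 to 14 s.
- knob_top (a point): Centre of the top face of the red upright knob, a round plastic cylinder of 30 mm diameter fixed to the platter 110 mm from the turning axis. Its top is 112 mm above the bench; it can be gripped or pushed from there down to 68 mm above the bench, where a dark collar of 44 mm diameter begins. The platter's only red part.
- hub (a point): Point on the turning axis, in the middle of the platter, 112 mm above the bench (level with the knob's top).
- hat_block: Bystander: loose wooden hat block, dome of 150 mm diameter and 132 mm height, origin at the centre of its underside.
- mallet: Bystander: loose hammer lying on the bench, 260 mm long, head 90 mm wide, origin under its middle.
- eyelet_box: Bystander: loose clear open box 90 x 120 x 40 mm, origin at the centre of its underside.

How it is judged:
By the outcome, as a careful person would: the job done as asked, in the order asked, and still so for the second after the job is handed in, with the robot touching nothing.
It also fails if it takes over 58 s, if anything falls off the work surface, if the arm or the gripper's body presses on something with over 40 N, if the wrist force passes 120 N, or if a joint passes its speed limit or range.

### The arm

A 6-joint arm with a two-finger parallel gripper is mounted at the origin on the work surface. World frame = base frame: x ahead of the robot, y to its left, z up, the work surface at z = 0. Lengths are in m, angles in rad, forces in N, time in s.
With the tool pointing down it reaches from about 0.3 to 0.825 m from the base axis. Payload 5.4 kg.
Tool frame: the origin (TCP) lies between the finger pads, 19 mm behind the fingertips; this is the grasp point; z points along the fingers, y is the line along which they close (so a half turn about z gives the same grasp; the last joint's range is limited). The gripper opens to 92 mm and grips with 3 to 60 N. Pads are 20 mm wide; open, the fingers measure 128 mm over their backs; the gripper's body (75 mm by 189 mm) begins 69 mm behind the grasp point.
Start: joints at [1.032, 0.158, 1.597, -0, 1.386, -0.21], TCP at [0.186, 0.544, 0.233] pointing down, gripper open.
Joint ranges: [-2.91, 2.91], [-0.94, 2.29], [0.18, 2.7], [-1.29, 4.43], [0.17, 2.64], [-3, 3]. Speed limits (rad/s): [2.57, 2.57, 3.14, 3.14, 3.14, 3.14].

### API

Orientations are given as a rotation vector (axis times angle).
In Python, from cell import r gives the robot as it stands. The module is installed in compiled form; this text tells all that it offers.
- The arm moves only by the tool servo_tool, never from a script. Its argument "commands" is a list of rows, each a list of 4 numbers: the shift along the world's x, y, z in units of 2.5 cm (1.0 is 2.5 cm), then the turn about the world's z in units of pi rad (1.0 is pi rad). A call has 1 to 20 rows; each row shifts and turns the commanded pose from where the row before left it; what a row does not reach is not made up. A row lasts 1/12 s, in which the tool goes at most 41.7 mm and 7.16 degrees, less where a joint would pass 70% of its speed; a pose out of reach is approached as far as the arm can. A call with a number of a shift or a turn outside -1 to 1 is refused whole. A call with a gripper value outside its range is refused whole. "hand" is the closure, from -1 (fully open) to 1 (shut), set as the call begins (left out, the last holds). The fingers move at their own pace and stop on an object; "newtons" is the grip in N (left out, the last holds). Time passes only in rows, so rows that do not move let the fingers close. It gives the time, the measured TCP pose, the force, the opening and the grip force at its end, in the units of the state.
- r.read_state(): the state, without advancing time (a new reading comes with each control period).
- r.read_camera(name): name is "side" or "top"; returns the picture (400x640x3 uint8, blue, green, red); there is no depth.
- r.calibration(name): a dict with "camera_matrix" (3x3 intrinsics, pixels), "rvec" (rotation vector, rad) and "tvec" (3), from world to camera coordinates, as OpenCV has them. Camera axes: x right, y down, z forward; pixel columns grow to the right and rows downward; lengths in m; the calibration is good to about 2 mm. A picture is of the moment at which its call begins. calibration takes no time and is no camera call.
- r.close_job(): hands the job in; it is judged then, once.
Trained networks look in the newest picture that a camera, given by its name, has taken for a name from the list of things; names that differ only in an ending like _2 or _b are one class to them, and where a whole thing is asked for, a point or a joint stands for the part that bears it (a point fixed in the world has none). Each returns a list of dicts, best first, with "conf" (0 to 1); they miss things now and then, are a little off and sometimes report something else, mostly with a low value. They report only what shows in the picture. A call takes as long as a camera call.
- r.find_in(camera, query): "centre" ([column, row] in pixels, amid what is visible of it).
- r.outline_of(camera, query): "pixels" (400x640 bool, what is visible of it) and "centre" ([column, row] in pixels, amid what is visible of it).
- r.pinpoint(camera, query): "centre" ([column, row] in pixels: a listed point, or the origin of a listed thing).
The state is a dict: "t": time; "joints": joint angles; "dq": joint speeds; "joint_efforts": joint torques, N m; "eef_pos": TCP position; "ee_rot": TCP orientation; "force": force on the tool from outside, world axes, zero at the start; "torque": the same for the moment, N m; "grip_width": opening from 0.0 (shut) to 1.0 (fully open); "finger_force": force on a finger pad.
Only numpy, scipy, OpenCV 4.12 (cv2) and the standard library are available. Lean on these libraries where they do the work, as an engineer would, in place of code of your own. Each camera call takes 0.05 s, during which the arm holds its last target. There are 200 camera calls.

## Working session

There is one attempt and no reset: what is moved stays moved. The work goes in short steps, Python scripts to look and compute and a tool call to move; the robot and the scene stay as the last step left them, time stands still between calls to the robot, and variables do not carry over. Pictures are saved under pics/ and viewed, at most 10 in all, crops included, and the job is handed in when it is done.

Besides the shell and the picture viewer there is one more tool, called after "Emit:" as name(argument=value, ...) on one line, values as JSON. servo_tool: Moves the arm, as the interface text tells. Its arguments: {"type":"object","properties":{"commands":{"type":"array","items":{"type":"array","items":{"type":"number","minimum":-1,"maximum":1}}},"hand":{"type":"number"},"newtons":{"type":"number"}},"required":["commands"]}

```bash
mkdir -p pics
cat > h.py <<'E'
import numpy as np, cv2
from cell import r
def ray(cam,px,z):
    c=r.calibration(cam);K=np.array(c["camera_matrix"],float);R=cv2.Rodrigues(np.array(c["rvec"],float))[0];t=np.array(c["tvec"],float).ravel()
    o=-R.T@t; d=R.T@np.linalg.inv(K)@np.array([px[0],px[1],1.0])
    return o+d*(z-o[2])/d[2]
E
python3 - <<'E'
from h import *
s=r.read_state();print(s["t"],s["eef_pos"],s["ee_rot"],s["grip_width"])
for c in("top","side"):
    cv2.imwrite(f"pics/{c}0.png",r.read_camera(c))
    for q,z in(("knob_top",.112),("hub",.112),("turntable",0),("hat_block",0),("mallet",0),("eyelet_box",0)):
        for d in r.pinpoint(c,q)[:2]: print(c,q,round(d["conf"],2),np.round(d["centre"]),np.round(ray(c,d["centre"],z),3))
E
```

```text
0.0 [0.18540483 0.54367414 0.23233343] [-5.14070399e-01 -3.09857788e+00  2.68493882e-03] 1.001307084474366
top knob_top 0.92 [265. 281.] [0.424 0.163 0.112]
top hub 0.65 [265. 244.] [0.534 0.166 0.112]
top turntable 0.75 [271. 246.] [0.532 0.16  0.   ]
top turntable 0.35 [171. 239.] [0.551 0.49  0.   ]
top hat_block 0.78 [172. 236.] [0.561 0.489 0.   ]
top mallet 0.72 [460. 237.] [ 0.574 -0.467  0.   ]
top eyelet_box 0.98 [290. 173.] [0.779 0.106 0.   ]
top eyelet_box 0.45 [261. 245.] [0.534 0.193 0.   ]
side knob_top 0.67 [237. 180.] [0.425 0.16  0.112]
side hub 0.64 [271. 167.] [0.54  0.175 0.112]
side turntable 0.94 [274. 196.] [0.535 0.161 0.   ]
side hat_block 0.89 [249. 142.] [0.555 0.493 0.   ]
side mallet 0.89 [385. 356.] [ 0.574 -0.466  0.   ]
side eyelet_box 0.93 [346. 188.] [0.772 0.094 0.   ]
```

View pics/top0.png

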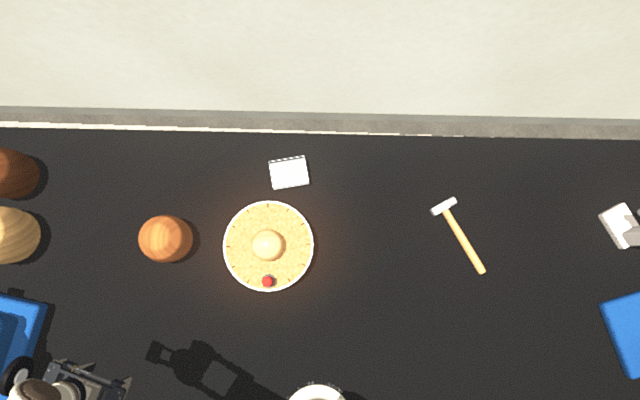

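View pics/side0.png

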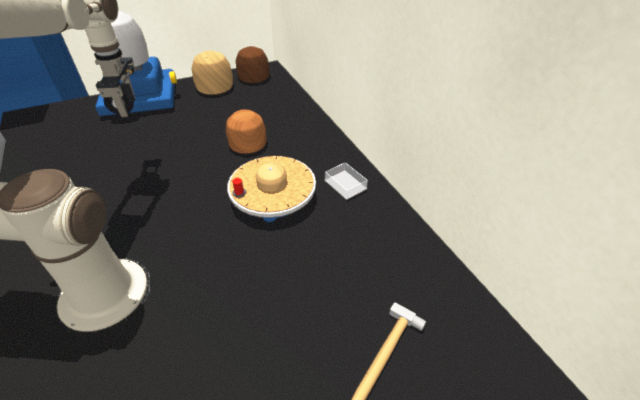

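Both views agree: the turntable centre is near top pixel (267,245), with the knob on the robot's side at (267,282). The hat block, box and mallet are all clear of it. Next I refine the axis from the platter rim and the knob from its red blob.

```bash
cat >> h.py <<'E'
def red(cam,img=None):
    img=r.read_camera(cam) if img is None else img
    b,g,rr=[img[...,i].astype(int) for i in range(3)]
    m=((rr>90)&(g<0.35*rr)&(b<0.35*rr)).astype(np.uint8)
    n,l,st,ce=cv2.connectedComponentsWithStats(m)
    out=[]
    for i in range(1,n):
        p=ray(cam,ce[i],.09)
        if st[i,4]>8 and np.hypot(p[0]-.535,p[1]-.163)<.18: out.append((int(st[i,4]),ce[i],p))
    return sorted(out,key=lambda x:-x[0])
E
python3 - <<'E'
from h import *
for c in("top","side"):
    img=cv2.imread(f"pics/{c}0.png"); print(c,red(c,img)[:2])
    o=r.outline_of(c,"platter")
    for d in o[:1]:
        m=d["pixels"].astype(np.uint8); cn=max(cv2.findContours(m,0,1)[0],key=cv2.contourArea)[:,0]
        P=np.array([ray(c,p,.058)[:2] for p in cn]); 
        from scipy.optimize import least_squares
        s=least_squares(lambda v:np.hypot(P[:,0]-v[0],P[:,1]-v[1])-v[2],[.535,.163,.14],loss="soft_l1",f_scale=.002)
        print(d["conf"],s.x,np.abs(s.fun).max())
    # position of camera and knob size
    C=r.calibration(c);R=cv2.Rodrigues(np.array(C["rvec"],float))[0];print(-R.T@np.ravel(C["tvec"]))
print(r.read_state()["t"])
E
```

```text
top []
0.65 [0.53232322 0.16189084 0.13983752] 0.0045185054327788465
[0.47601255 0.01499049 1.32004386]
side [(125, array([237.664, 185.968]), array([0.4219878 , 0.15635169, 0.09      ]))]
0.89 [0.53036473 0.15790836 0.14326814] 0.008172758308888584
[ 0.26112362 -0.76681049  0.89286348]
0.8
```

Emit:
servo_tool(commands=[[0.53,-0.848,0,0.0058],[0.53,-0.848,0,0.0058],[0.53,-0.848,0,0.0058],[0.53,-0.848,0,0.0058],[0.53,-0.848,0,0.0058],[0.53,-0.848,0,0.0058],[0.53,-0.848,0,0.0058],[0.53,-0.848,0,0.0058],[0.53,-0.848,0,0.0058],[0.53,-0.848,0,0.0058],[0.53,-0.848,0,0.0058],[0.53,-0.848,0,0.0058],[0.53,-0.848,-0.2,0.0058],[0.53,-0.848,-0.3,0.0058],[0.53,-0.848,-0.3,0.0058],[0.53,-0.848,-0.4,0.0058],[0.53,-0.848,-0.4,0.0058],[0.53,-0.848,-0.4,0.0058]], hand=-1)

```text
t: 2.3
eef_pos: [0.4248, 0.1615, 0.1831]
ee_rot: [0.0, 3.141, 0.0]
force: [0.1, 0.1, 0.2]
grip_width: 1.0
finger_force: 0.0
```

Run:
```python
from h import *
a=r.read_camera("side"); print([(n,np.round(p,3)) for n,c,p in red("side",a)])
b=r.read_camera("top")
cv2.imwrite("pics/b.png",np.hstack([cv2.resize(a[100:250,180:340],None,fx=2.5,fy=2.5),cv2.resize(b[180:330,190:350],None,fx=2.5,fy=2.5)]))
s=r.read_state();print(s["t"],s["eef_pos"],s["joints"])
```

```text
[(134, array([0.422, 0.155, 0.09 ]))]
2.4 [0.42457269 0.16016609 0.18191795] [ 9.39275298e-02 -1.16101022e-01  1.98030325e+00 -8.95865423e-04
  1.27966078e+00 -1.47226322e+00]
```

View pics/b.png

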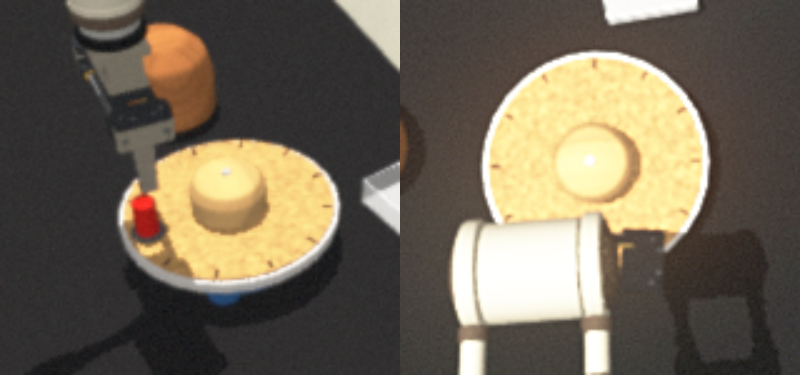

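Emit:
servo_tool(commands=[[0,0.04,-0.8,0],[0,0.04,-0.8,0],[0,0,-0.8,0],[0,0,-0.6,0],[0,0,-0.3,0],[0,0,0,0]])

```text
t: 2.9
eef_pos: [0.4227, 0.165, 0.0995]
ee_rot: [-0.001, -3.138, 0.0]
force: [-0.6, 0.2, 0.3]
grip_width: 0.997
finger_force: 0.0
```

Emit:
servo_tool(commands=[[0,0,0,0],[0,0,0,0],[0,0,0,0],[0,0,0,0]], hand=1, newtons=5)

```text
t: 3.23
eef_pos: [0.425, 0.1647, 0.1018]
ee_rot: [0.001, 3.14, 0.0]
force: [-0.7, 0.2, 0.1]
grip_width: 0.729
finger_force: 0.0
```

Emit:
servo_tool(commands=[[0,0,0,0],[0,0,0,0],[0,0,0,0],[0,0,0,0],[0,0,0,0],[0,0,0,0],[0,0,0,0],[0,0,0,0]])

```text
t: 3.9
eef_pos: [0.4242, 0.1646, 0.1008]
ee_rot: [-0.001, -3.142, -0.0]
force: [1.0, 0.9, 0.9]
grip_width: 0.327
finger_force: 5.0
```

```bash
cat >> h.py <<'E'
C=np.array([.533,.162]); RK=.110
def rows(p0,phis,z=None,yaw=None,R=RK):
    "p0 commanded xy; phis knob angle at end of each row; z: shifts (units) per row; yaw: per row, rad"
    prev=np.array(p0,float); out=[]
    for i,f in enumerate(phis):
        d=np.round((C+R*np.array([np.cos(f),np.sin(f)])-prev)/.025,2); prev=prev+d*.025
        out.append([float(d[0]),float(d[1]),0 if z is None else z[i],0 if yaw is None else round(yaw[i]/np.pi,4)])
    print(out); print("end",prev.round(4),"phi",phis[-1]); return prev
E
python3 - <<'E'
from h import *
s=[r.read_state()];print(s[0]["t"],s[0]["eef_pos"],s[0]["grip_width"],s[0]["finger_force"],s[0]["force"])
W=1.27
N=18; w=W*np.sin(np.pi/2*np.minimum((np.arange(40)+.5)/N,1))**2
f=np.pi-np.cumsum(w)/12
yaw=-w/12
p=rows([.4243,.1625],f[:20],yaw=yaw[:20],R=.1087)
z=[0]*6+[.7,.9,.7,0]
rows(p,f[20:30],yaw=yaw[20:30],R=.1087,z=z)
E
```

```text
3.9 [0.42415211 0.16461541 0.10078917] 0.326648280019727 5.00003345310688 [0.97948853 0.94949322 0.9218196 ]
[[0.0, -0.02, 0, np.float64(-0.0001)], [0.0, 0.01, 0, np.float64(-0.0006)], [0.0, 0.02, 0, np.float64(-0.0016)], [0.0, 0.04, 0, np.float64(-0.003)], [0.0, 0.07, 0, np.float64(-0.0049)], [0.01, 0.1, 0, np.float64(-0.0072)], [0.01, 0.13, 0, np.float64(-0.0097)], [0.01, 0.17, 0, np.float64(-0.0125)], [0.03, 0.21, 0, np.float64(-0.0154)], [0.05, 0.24, 0, np.float64(-0.0183)], [0.08, 0.28, 0, np.float64(-0.0212)], [0.11, 0.31, 0, np.float64(-0.024)], [0.14, 0.33, 0, np.float64(-0.0265)], [0.19, 0.35, 0, np.float64(-0.0288)], [0.24, 0.34, 0, np.float64(-0.0306)], [0.28, 0.34, 0, np.float64(-0.0321)], [0.32, 0.32, 0, np.float64(-0.0331)], [0.36, 0.28, 0, np.float64(-0.0336)], [0.39, 0.25, 0, np.float64(-0.0337)], [0.41, 0.2, 0, np.float64(-0.0337)]]
end [0.49   0.2618] phi 1.9774259869231263
[[0.43, 0.16, 0, np.float64(-0.0337)], [0.45, 0.12, 0, np.float64(-0.0337)], [0.45, 0.06, 0, np.float64(-0.0337)], [0.46, 0.02, 0, np.float64(-0.0337)], [0.46, -0.03, 0, np.float64(-0.0337)], [0.45, -0.08, 0, np.float64(-0.0337)], [0.44, -0.13, 0.7, np.float64(-0.0337)], [0.43, -0.18, 0.9, np.float64(-0.0337)], [0.41, -0.21, 0.7, np.float64(-0.0337)], [0.38, -0.26, 0, np.float64(-0.0337)]]
end [0.599  0.2485] phi 0.9190926535897934
```

Emit:
servo_tool(commands=[[0,0,0,0],[0,0.01,0,-0.0006],[0,0.02,0,-0.0016],[0,0.04,0,-0.003],[0,0.07,0,-0.0049],[0.01,0.1,0,-0.0072],[0.01,0.13,0,-0.0097],[0.01,0.17,0,-0.0125],[0.03,0.21,0,-0.0154],[0.05,0.24,0,-0.0183],[0.08,0.28,0,-0.0212],[0.11,0.31,0,-0.024],[0.14,0.33,0,-0.0265],[0.19,0.35,0,-0.0288],[0.24,0.34,0,-0.0306],[0.28,0.34,0,-0.0321],[0.32,0.32,0,-0.0331],[0.36,0.28,0,-0.0336],[0.39,0.25,0,-0.0337],[0.41,0.2,0,-0.0337]])

```text
t: 5.57
eef_pos: [0.4907, 0.2647, 0.1008]
ee_rot: [1.734, 2.618, -0.0]
force: [1.0, -2.0, -0.3]
grip_width: 0.325
finger_force: 5.0
```

Emit:
servo_tool(commands=[[0.43,0.16,0,-0.0337],[0.45,0.12,0,-0.0337],[0.45,0.06,0,-0.0337],[0.46,0.02,0,-0.0337],[0.46,-0.03,0,-0.0337],[0.45,-0.08,0,-0.0337],[0.44,-0.13,0.7,-0.0337],[0.43,-0.18,0.9,-0.0337],[0.41,-0.21,0.6,-0.0337],[0.38,-0.26,0,-0.0337]], hand=-0.3)

```text
t: 6.4
eef_pos: [0.6018, 0.2517, 0.1602]
ee_rot: [2.819, 1.383, 0.011]
force: [0.6, -0.0, 0.2]
grip_width: 0.649
finger_force: 0.0
```

Run:
```python
from h import *
s=r.read_state();a=r.read_camera("side"); print(s["t"],s["eef_pos"],s["joints"][5],s["grip_width"])
cv2.imwrite("pics/c.png",cv2.resize(a[100:250,180:340],None,fx=3,fy=3))
for n,c,p in red("side",a):print(n,p.round(3),"phi",np.arctan2(p[1]-.162+.007,p[0]-.533+.002))
```

```text
6.4 [0.60181628 0.25171115 0.16015052] 0.8697311631181996 0.6492316695950127
128 [0.597 0.255 0.09 ] phi 0.9900323163970782
```

View pics/c.png

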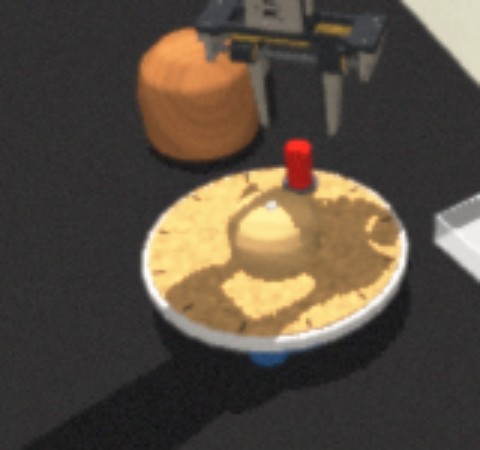

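```bash
cat >> h.py <<'E'
import json,os
from scipy.optimize import least_squares,minimize_scalar
_a=np.linspace(0,2*np.pi,24,endpoint=False)
def phi_of(px,cam="side",guess=0.):
    c=r.calibration(cam)
    def cen(f):
        k=C+RK*np.array([np.cos(f),np.sin(f)])
        P=np.array([[k[0]+.015*np.cos(a),k[1]+.015*np.sin(a),z] for z in(.068,.112) for a in _a])
        q=cv2.projectPoints(P,np.array(c["rvec"],float),np.array(c["tvec"],float),np.array(c["camera_matrix"],float),None)[0].astype(np.float32)
        m=cv2.moments(cv2.convexHull(q)); return np.array([m["m10"],m["m01"]])/m["m00"]
    o=minimize_scalar(lambda f:np.sum((cen(f)-px)**2),bounds=(guess-.8,guess+.8),method="bounded")
    return o.x,o.fun**.5
def path(v,t):  # v=[phi,omega,k] at T0; CW: phi decreases
    a,b=.0467*v[2],.02*v[2]; s=np.asarray(t)-T0; e=np.exp(-a*s)
    return v[0]-((v[1]+b/a)*(1-e)/a-b/a*s), (v[1]+b/a)*e-b/a
T0=6.4
def fit(obs):
    o=np.array(obs)
    return least_squares(lambda v:np.r_[(path(v,o[:,0])[0]-o[:,1])/.02,(v[1]-1.2)/.06,(v[2]-1)/.35],[.96,1.2,1.]).x
def step(p0,n,lead=0.,look=True,z=None,yaw=None):
    obs=json.load(open("obs.json")) if os.path.exists("obs.json") else []
    if look:
        s=r.read_state();img=r.read_camera("side");g=path(fit(obs),s["t"])[0] if obs else .96
        k=red("side",img)
        if k:
            f,e=phi_of(k[0][1],guess=g);print("obs t",s["t"],"n",k[0][0],"phi",round(f,3),"pred",round(float(g),3),"pxerr",round(e,1),"tcp",s["eef_pos"].round(4),"q6",round(s["joints"][5],2))
            if k[0][0]>70 and e<3: obs.append([s["t"],f]);json.dump(obs,open("obs.json","w"))
    v=fit(obs);t=r.read_state()["t"];print("t",t,"v",v.round(3))
    tt=t+(np.arange(n)+1)/12;f,w=path(v,tt);print("w end",w[-1])
    return rows(p0,f,z=z,yaw=yaw)
E
sed -i 's/else round(yaw\[i\]\/np.pi,4)/else round(float(yaw[i]\/np.pi),4)/' h.py
python3 - <<'E'
from h import *
print("rest",phi_of(red("side",cv2.imread("pics/side0.png"))[0][1],guess=3.14))
k=cv2.resize(cv2.imread("pics/c.png"),(160,150),interpolation=cv2.INTER_AREA);
f=np.zeros((400,640,3),np.uint8);f[100:250,180:340]=k
x=red("side",f)[0];ph=phi_of(x[1],guess=.95);print(x,ph)
json.dump([[6.4,ph[0]]],open("obs.json","w"))
step([.600,.251],14,look=False)
E
```

```text
rest (np.float64(3.192306849855268), np.float64(0.38409728529573417))
(127, array([279.14173228, 153.83464567]), array([0.5966708 , 0.25532243, 0.09      ])) (np.float64(0.9667817543253774), np.float64(0.4805113475411668))
t 6.45 v [0.967 1.2   1.   ]
w end 1.1100638710802495
[[0.36, -0.38, 0, 0], [0.3, -0.32, 0, 0], [0.27, -0.34, 0, 0], [0.23, -0.36, 0, 0], [0.19, -0.39, 0, 0], [0.15, -0.39, 0, 0], [0.11, -0.41, 0, 0], [0.08, -0.42, 0, 0], [0.03, -0.41, 0, 0], [-0.01, -0.42, 0, 0], [-0.04, -0.41, 0, 0], [-0.09, -0.41, 0, 0], [-0.12, -0.39, 0, 0], [-0.16, -0.38, 0, 0]]
end [0.6325 0.1152] phi -0.4379890291096771
```

Emit:
servo_tool(commands=[[0.36,-0.38,0,0],[0.3,-0.32,0,0],[0.27,-0.34,0,0],[0.23,-0.36,0,0],[0.19,-0.39,0,0],[0.15,-0.39,0,0],[0.11,-0.41,0,0],[0.08,-0.42,0,0],[0.03,-0.41,0,0],[-0.01,-0.42,0,0],[-0.04,-0.41,0,0],[-0.09,-0.41,0,0],[-0.12,-0.39,0,0],[-0.16,-0.38,0,0]])

```text
t: 7.62
eef_pos: [0.6311, 0.1143, 0.1559]
ee_rot: [2.816, 1.392, 0.0]
force: [-0.4, 0.1, -0.2]
grip_width: 0.652
finger_force: 0.0
```

Run:
```python
from h import *
step([.6325,.1152],12)
```

```text
obs t 7.6167 n 113 phi -0.437 pred -0.438 pxerr 0.3 tcp [0.6311 0.1143 0.1559] q6 0.64
t 7.6667 v [0.967 1.199 1.001]
w end 1.0354214380687408
[[-0.31, -0.55, 0, 0], [-0.24, -0.33, 0, 0], [-0.26, -0.3, 0, 0], [-0.29, -0.27, 0, 0], [-0.31, -0.25, 0, 0], [-0.33, -0.21, 0, 0], [-0.34, -0.19, 0, 0], [-0.36, -0.15, 0, 0], [-0.37, -0.12, 0, 0], [-0.37, -0.09, 0, 0], [-0.38, -0.05, 0, 0], [-0.38, -0.02, 0, 0]]
end [0.534  0.0519] phi -1.5623509704293768
```

Emit:
servo_tool(commands=[[-0.31,-0.55,0,0],[-0.24,-0.33,0,0],[-0.26,-0.3,0,0],[-0.29,-0.27,0,0],[-0.31,-0.25,0,0],[-0.33,-0.21,0,0],[-0.34,-0.19,0,0],[-0.36,-0.15,0,0],[-0.37,-0.12,0,0],[-0.37,-0.09,0,0],[-0.38,-0.05,0,0],[-0.38,-0.02,0,0]])

```text
t: 8.67
eef_pos: [0.5321, 0.0519, 0.1558]
ee_rot: [2.816, 1.392, 0.0]
force: [-0.2, 0.2, 0.2]
grip_width: 0.65
finger_force: 0.0
```

Run:
```python
from h import *
step([.534,.0519],14)
```

```text
obs t 8.6667 n 136 phi -1.548 pred -1.562 pxerr 0.1 tcp [0.5321 0.0519 0.1558] q6 0.52
t 8.7167 v [0.965 1.197 1.056]
w end 0.9407232005172291
[[-0.55, 0.03, 0, 0], [-0.36, 0.06, 0, 0], [-0.36, 0.09, 0, 0], [-0.35, 0.12, 0, 0], [-0.33, 0.14, 0, 0], [-0.32, 0.17, 0, 0], [-0.31, 0.2, 0, 0], [-0.28, 0.22, 0, 0], [-0.27, 0.24, 0, 0], [-0.24, 0.26, 0, 0], [-0.22, 0.27, 0, 0], [-0.19, 0.29, 0, 0], [-0.17, 0.3, 0, 0], [-0.15, 0.32, 0, 0]]
end [0.4315 0.1197] phi -2.745659933125194
```

Emit:
servo_tool(commands=[[-0.55,0.03,0,0],[-0.36,0.06,0,0],[-0.36,0.09,0,0],[-0.35,0.12,0,0],[-0.33,0.14,0,0],[-0.32,0.17,0,0],[-0.31,0.2,0,0],[-0.28,0.22,0,0],[-0.27,0.24,0,0],[-0.24,0.26,0,0],[-0.22,0.27,0,0],[-0.19,0.29,0,0],[-0.17,0.3,0,0],[-0.15,0.32,0,0]])

```text
t: 9.88
eef_pos: [0.43, 0.1206, 0.1558]
ee_rot: [2.816, 1.392, 0.0]
force: [0.4, -0.3, -0.3]
grip_width: 0.652
finger_force: 0.0
```

Run:
```python
from h import *
step([.4315,.1197],18)
```

```text
obs t 9.8833 n 134 phi -2.725 pred -2.746 pxerr 0.4 tcp [0.43   0.1206 0.1558] q6 0.65
t 9.9333 v [0.965 1.201 1.132]
w end 0.8205462143788425
[[-0.16, 0.43, 0, 0], [-0.08, 0.32, 0, 0], [-0.06, 0.33, 0, 0], [-0.03, 0.33, 0, 0], [-0.01, 0.33, 0, 0], [0.02, 0.33, 0, 0], [0.04, 0.32, 0, 0], [0.06, 0.32, 0, 0], [0.08, 0.3, 0, 0], [0.11, 0.3, 0, 0], [0.13, 0.29, 0, 0], [0.14, 0.28, 0, 0], [0.17, 0.27, 0, 0], [0.18, 0.25, 0, 0], [0.2, 0.23, 0, 0], [0.21, 0.22, 0, 0], [0.23, 0.21, 0, 0], [0.23, 0.18, 0, 0]]
end [0.468  0.2507] phi -4.081086387523218
```

Emit:
servo_tool(commands=[[-0.16,0.43,0,0],[-0.08,0.32,0,0],[-0.06,0.33,0,0],[-0.03,0.33,0,0],[-0.01,0.33,0,0],[0.02,0.33,0,0],[0.04,0.32,0,0],[0.06,0.32,0,0],[0.08,0.3,0,0],[0.11,0.3,0,0],[0.13,0.29,0,0],[0.14,0.28,0,0],[0.17,0.27,0,0],[0.18,0.25,0,0],[0.2,0.23,0,0],[0.21,0.22,0,0],[0.23,0.21,0,0],[0.23,0.18,0,0]])

```text
t: 11.43
eef_pos: [0.4676, 0.2513, 0.1558]
ee_rot: [-2.816, -1.392, -0.0]
force: [-0.3, -0.9, -0.0]
grip_width: 0.646
finger_force: 0.0
```

Run:
```python
from h import *
step([.468,.2507],18)
```

```text
obs t 11.4333 n 136 phi -4.095 pred -4.081 pxerr 0.9 tcp [0.4676 0.2513 0.1558] q6 0.92
t 11.4833 v [0.964 1.198 1.099]
w end 0.7317454841883171
[[0.46, 0.29, 0, 0], [0.26, 0.14, 0, 0], [0.28, 0.12, 0, 0], [0.27, 0.1, 0, 0], [0.29, 0.08, 0, 0], [0.28, 0.06, 0, 0], [0.29, 0.04, 0, 0], [0.29, 0.02, 0, 0], [0.28, 0.0, 0, 0], [0.29, -0.01, 0, 0], [0.28, -0.04, 0, 0], [0.27, -0.05, 0, 0], [0.27, -0.07, 0, 0], [0.26, -0.08, 0, 0], [0.26, -0.1, 0, 0], [0.25, -0.12, 0, 0], [0.24, -0.13, 0, 0], [0.22, -0.14, 0, 0]]
end [0.594  0.2535] phi -5.301273117646612
```

Emit:
servo_tool(commands=[[0.46,0.29,0,0],[0.26,0.14,0,0],[0.28,0.12,0,0],[0.27,0.1,0,0],[0.29,0.08,0,0],[0.28,0.06,0,0],[0.29,0.04,0,0],[0.29,0.02,0,0],[0.28,0,0,0],[0.29,-0.01,0,0],[0.28,-0.04,0,0],[0.27,-0.05,0,0],[0.27,-0.07,0,0],[0.26,-0.08,0,0],[0.26,-0.1,0,0],[0.25,-0.12,0,0],[0.24,-0.13,0,0],[0.22,-0.14,0,0]])

```text
t: 12.98
eef_pos: [0.5936, 0.2532, 0.1558]
ee_rot: [2.816, 1.392, 0.0]
force: [-0.6, -0.2, 0.2]
grip_width: 0.65
finger_force: 0.0
```

Run:
```python
from h import *
# yaw line now = tangent of phi .919 (i.e. .919-2pi); want tangent of predicted phi at end of 20 rows, +pi
v=fit(json.load(open("obs.json")));t=r.read_state()["t"]+.05+20/12
fe=path(v,t)[0]; d=(fe-(.919-2*np.pi))+np.pi; print("turn",d)
step([.594,.2535],20,yaw=[d/20]*20)
```

```text
turn 2.033514641735266
obs t 12.9833 n 124 phi -5.303 pred -5.301 pxerr 0.4 tcp [0.5936 0.2532 0.1558] q6 0.87
t 13.0333 v [0.964 1.198 1.096]
w end 0.634615319725422
[[0.35, -0.26, 0, 0.0324], [0.2, -0.17, 0, 0.0324], [0.19, -0.19, 0, 0.0324], [0.17, -0.19, 0, 0.0324], [0.16, -0.2, 0, 0.0324], [0.15, -0.21, 0, 0.0324], [0.14, -0.22, 0, 0.0324], [0.12, -0.22, 0, 0.0324], [0.11, -0.23, 0, 0.0324], [0.09, -0.23, 0, 0.0324], [0.08, -0.24, 0, 0.0324], [0.07, -0.24, 0, 0.0324], [0.05, -0.24, 0, 0.0324], [0.04, -0.24, 0, 0.0324], [0.03, -0.24, 0, 0.0324], [0.01, -0.24, 0, 0.0324], [-0.0, -0.24, 0, 0.0324], [-0.02, -0.23, 0, 0.0324], [-0.02, -0.24, 0, 0.0324], [-0.04, -0.23, 0, 0.0324]]
end [0.641 0.141] phi -6.474448283775836
```

Emit:
servo_tool(commands=[[0.35,-0.26,0,0.0324],[0.2,-0.17,0,0.0324],[0.19,-0.19,0,0.0324],[0.17,-0.19,0,0.0324],[0.16,-0.2,0,0.0324],[0.15,-0.21,0,0.0324],[0.14,-0.22,0,0.0324],[0.12,-0.22,0,0.0324],[0.11,-0.23,0,0.0324],[0.09,-0.23,0,0.0324],[0.08,-0.24,0,0.0324],[0.07,-0.24,0,0.0324],[0.05,-0.24,0,0.0324],[0.04,-0.24,0,0.0324],[0.03,-0.24,0,0.0324],[0.01,-0.24,0,0.0324],[0,-0.24,0,0.0324],[-0.02,-0.23,0,0.0324],[-0.02,-0.24,0,0.0324],[-0.04,-0.23,0,0.0324]])

```text
t: 14.7
eef_pos: [0.6399, 0.1407, 0.1558]
ee_rot: [-0.287, -3.128, -0.0]
force: [0.5, -0.5, -0.7]
grip_width: 0.651
finger_force: 0.0
```

Run:
```python
from h import *
v=fit(json.load(open("obs.json")));t=r.read_state()["t"]+.05
f=path(v,t+np.arange(0,11)/12)[0]
step([.641,.141],10,yaw=np.diff(f))
```

```text
obs t 14.7 n 107 phi -6.562 pred -6.474 pxerr 0.8 tcp [0.6399 0.1407 0.1558] q6 -1.36
t 14.75 v [0.954 1.181 1.009]
w end 0.6154318075799587
[[-0.18, -0.66, 0, -0.0167], [-0.09, -0.22, 0, -0.0166], [-0.1, -0.21, 0, -0.0165], [-0.11, -0.21, 0, -0.0163], [-0.12, -0.2, 0, -0.0162], [-0.13, -0.2, 0, -0.0161], [-0.13, -0.18, 0, -0.016], [-0.15, -0.18, 0, -0.0159], [-0.15, -0.17, 0, -0.0158], [-0.17, -0.15, 0, -0.0156]]
end [0.6078 0.0815] phi -7.105652044634497
```

Emit:
servo_tool(commands=[[-0.18,-0.66,0,-0.0167],[-0.09,-0.22,0,-0.0166],[-0.1,-0.21,0,-0.0165],[-0.11,-0.21,0,-0.0163],[-0.12,-0.2,0,-0.0162],[-0.13,-0.2,0,-0.0161],[-0.13,-0.18,0,-0.016],[-0.15,-0.18,0,-0.0159],[-0.15,-0.17,0,-0.0158],[-0.17,-0.15,0,-0.0156]])

```text
t: 15.58
eef_pos: [0.6066, 0.0814, 0.1558]
ee_rot: [-1.078, -2.951, -0.0]
force: [0.6, 0.1, -0.7]
grip_width: 0.651
finger_force: 0.0
```

Run:
```python
from h import *
v=fit(json.load(open("obs.json")));t=r.read_state()["t"]+.05
f=path(v,t+np.arange(0,17)/12)[0]
step([.6078,.0815],16,yaw=np.diff(f))
o=np.array(json.load(open("obs.json")));print((path(fit(o),o[:,0])[0]-o[:,1]).round(3))
```

```text
obs t 15.5833 n 106 phi -7.118 pred -7.106 pxerr 0.9 tcp [0.6066 0.0814 0.1558] q6 -0.93
t 15.6333 v [0.953 1.179 1.   ]
w end 0.5525511184692405
[[-0.3, -0.26, 0, -0.0162], [-0.18, -0.13, 0, -0.0161], [-0.18, -0.12, 0, -0.016], [-0.19, -0.12, 0, -0.0159], [-0.2, -0.1, 0, -0.0158], [-0.19, -0.09, 0, -0.0157], [-0.21, -0.08, 0, -0.0156], [-0.2, -0.07, 0, -0.0155], [-0.2, -0.06, 0, -0.0154], [-0.21, -0.05, 0, -0.0152], [-0.21, -0.04, 0, -0.0151], [-0.2, -0.03, 0, -0.015], [-0.21, -0.02, 0, -0.0149], [-0.2, -0.01, 0, -0.0148], [-0.21, 0.0, 0, -0.0147], [-0.2, 0.01, 0, -0.0146]]
end [0.5256 0.0522] phi -7.9222574001792445
[-0.014  0.01   0.016  0.004 -0.004 -0.031  0.014  0.005]
```

Emit:
servo_tool(commands=[[-0.3,-0.26,0,-0.018],[-0.18,-0.13,0,-0.018],[-0.18,-0.12,0,-0.018],[-0.19,-0.12,0,-0.018],[-0.2,-0.1,0,-0.018],[-0.19,-0.09,0,-0.018],[-0.21,-0.08,0,-0.018],[-0.2,-0.07,-0.4,-0.018],[-0.2,-0.06,-0.6,-0.018],[-0.21,-0.05,-0.6,-0.018],[-0.21,-0.04,-0.4,-0.018],[-0.2,-0.03,-0.2,-0.018],[-0.21,-0.02,0,-0.017],[-0.2,-0.01,0,-0.017],[-0.21,0,0,-0.017],[-0.2,0.01,0,-0.017]], hand=-1)

```text
t: 16.97
eef_pos: [0.5244, 0.0525, 0.1009]
ee_rot: [2.244, 2.198, 0.0]
force: [0.4, -0.1, -0.3]
grip_width: 1.0
finger_force: 0.0
```

Run:
```python
from h import *
v=fit(json.load(open("obs.json")));t=r.read_state()["t"]+.05
f=path(v,t+np.arange(0,15)/12)[0]
step([.5256,.0522],14,yaw=np.diff(f))
print(r.read_state()["ee_rot"])
```

```text
obs t 16.9667 n 132 phi -7.876 pred -7.922 pxerr 0.1 tcp [0.5244 0.0525 0.1009] q6 -0.11
t 17.0167 v [0.959 1.186 1.027]
w end 0.4887667273508852
[[-0.2, 0.02, 0, -0.0145], [-0.19, 0.03, 0, -0.0144], [-0.19, 0.03, 0, -0.0143], [-0.19, 0.04, 0, -0.0142], [-0.19, 0.05, 0, -0.0141], [-0.18, 0.06, 0, -0.014], [-0.18, 0.07, 0, -0.0139], [-0.17, 0.07, 0, -0.0138], [-0.17, 0.08, 0, -0.0138], [-0.16, 0.09, 0, -0.0137], [-0.16, 0.09, 0, -0.0136], [-0.16, 0.1, 0, -0.0135], [-0.15, 0.1, 0, -0.0134], [-0.14, 0.11, 0, -0.0133]]
end [0.4648 0.0757] phi -8.522180896823953
[-2.24592023e+00 -2.19555961e+00  6.86100988e-04]
```

Emit:
servo_tool(commands=[[-0.2,0.02,0,-0.0145],[-0.19,0.03,0,-0.0144],[-0.19,0.03,0,-0.0143],[-0.19,0.04,0,-0.0142],[-0.19,0.05,0,-0.0141],[-0.18,0.06,0,-0.014],[-0.18,0.07,0,-0.0139],[-0.17,0.07,0,-0.0138],[-0.17,0.08,0,-0.0138],[-0.16,0.09,0,-0.0137],[-0.16,0.09,0,-0.0136],[-0.16,0.1,0,-0.0135],[-0.15,0.1,0,-0.0134],[-0.14,0.11,0,-0.0133]], hand=1, newtons=4)

```text
t: 18.18
eef_pos: [0.4637, 0.0762, 0.101]
ee_rot: [-2.8, -1.425, -0.0]
force: [-0.3, -0.1, 1.2]
grip_width: 0.321
finger_force: 4.0
```

Run:
```python
from h import *
s=r.read_state();print(s["eef_pos"],s["grip_width"])
p=np.array([.4648,.0757]); f0=np.arctan2(*(p-C)[::-1]); R=np.hypot(*(p-C)); print(f0,R)
w=.48*np.cos(np.pi/2*(np.arange(14)+1)/15)**2; f=f0-np.cumsum(w)/12
rows(p,f,R=R,yaw=-w/12)
```

```text
[0.46366956 0.0761864  0.1009947 ] 0.32131411772165014
-2.2395739718232157 0.1099951362561091
[[-0.13, 0.11, 0, -0.0126], [-0.13, 0.11, 0, -0.0122], [-0.12, 0.11, 0, -0.0115], [-0.1, 0.11, 0, -0.0106], [-0.09, 0.1, 0, -0.0095], [-0.07, 0.08, 0, -0.0083], [-0.06, 0.08, 0, -0.007], [-0.05, 0.06, 0, -0.0057], [-0.04, 0.05, 0, -0.0044], [-0.03, 0.03, 0, -0.0032], [-0.01, 0.03, 0, -0.0021], [-0.01, 0.01, 0, -0.0012], [-0.01, 0.01, 0, -0.0006], [0.0, -0.0, 0, -0.0001]]
end [0.4436 0.098 ] phi -2.5195739718232155
```

Gripped while moving. Now a smooth stop, then release and rise.

Emit:
servo_tool(commands=[[-0.13,0.11,0,-0.0126],[-0.13,0.11,0,-0.0122],[-0.12,0.11,0,-0.0115],[-0.1,0.11,0,-0.0106],[-0.09,0.1,0,-0.0095],[-0.07,0.08,0,-0.0083],[-0.06,0.08,0,-0.007],[-0.05,0.06,0,-0.0057],[-0.04,0.05,0,-0.0044],[-0.03,0.03,0,-0.0032],[-0.01,0.03,0,-0.0021],[-0.01,0.01,0,-0.0012],[-0.01,0.01,0,-0.0006],[0,0,0,0],[0,0,0,0],[0,0,0,0],[0,0,0,0],[0,0,0,0],[0,0,0,0]])

```text
t: 19.77
eef_pos: [0.4426, 0.098, 0.1009]
ee_rot: [2.97, 1.023, 0.0]
force: [-1.4, -0.4, 3.2]
grip_width: 0.326
finger_force: 4.0
```

Emit:
servo_tool(commands=[[0,0,0,0],[0,0,0,0],[0,0,0,0],[0,0,0,0],[0,0,0,0],[0,0,0,0],[0,0,0,0],[0,0,0,0]], hand=-0.5)

```text
t: 20.43
eef_pos: [0.4424, 0.0981, 0.1008]
ee_rot: [-2.97, -1.023, -0.0]
force: [0.7, 0.8, -0.4]
grip_width: 0.753
finger_force: 0.0
```

Run:
```python
from h import *
for i in range(14):
    t=r.read_state()["t"];k=red("side"); 
    if i%6==0 or i==13: print(t,k[0][0],k[0][1].round(2),phi_of(k[0][1],guess=-2.5)[0].round(4))
print(r.read_state()["grip_width"])
```

```text
20.4333 133 [250.42 196.11] -2.5108
20.7333 132 [250.39 196.14] -2.5113
21.0333 132 [250.39 196.14] -2.5113
21.0833 134 [250.4  196.16] -2.511
0.7516784204529886
```

At rest. Rise clear and check once more.

Emit:
servo_tool(commands=[[0,0,0.4,0],[0,0,0.8,0],[0,0,0.8,0],[0,0,0.8,0],[0,0,0.8,0],[0,0,0.8,0],[0,0,0.4,0],[0,0,0,0],[0,0,0,0],[0,0,0,0],[0,0,0,0],[0,0,0,0]])

```text
t: 22.13
eef_pos: [0.4417, 0.0981, 0.2195]
ee_rot: [-2.97, -1.023, 0.004]
force: [-0.3, -0.5, -1.0]
grip_width: 0.756
finger_force: 0.0
```

Run:
```python
from h import *
for i in range(10):
    t=r.read_state()["t"];a=r.read_camera("side");k=red("side",a)
    if i%9==0: print(t,k[0][0],k[0][1].round(2),phi_of(k[0][1],guess=-2.5)[0].round(4))
for q in("hat_block","mallet","eyelet_box"): print(q,ray("side",r.pinpoint("side",q)[0]["centre"],0).round(3))
print(r.close_job())
```

```text
22.1333 136 [250.45 195.93] -2.5121
22.5833 136 [250.5  195.99] -2.51
hat_block [ 0.548  0.502 -0.   ]
mallet [ 0.573 -0.47   0.   ]
eyelet_box [ 0.773  0.117 -0.   ]
the job is handed in; nothing more can be done
None
```

The turntable was turned by its knob to about 1.2–1.27 rad/s and released, then shadowed for about 9 s while it coasted (fingertips about 25 mm above the knob, estimated within about 1 cm of its centre, once nearer 1.5 cm). It was gently stopped and let go, still at rest with the bystanders not visibly moved, and handed in at about 23 s.

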